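# Ready the gem balance: power, draught door, calibrate

## Robot

A 6-joint arm with a two-finger parallel gripper is mounted at the origin on the work surface. World frame = base frame: x ahead of the robot, y to its left, z up, the work surface at z = 0. Lengths are in mm, angles in rad, forces in N, time in s.
With the tool pointing down it reaches from about 275 to 750 mm from the base axis. Payload 10.2 kg.
Tool frame: the origin (TCP) lies midway between the tips of the shut fingers; the grasp point (between the pads) lies 19 mm behind it; z points along the fingers, y is the line along which they close (so a half turn about z gives the same grasp; the last joint's range is limited). The gripper opens to 85 mm and grips with 20 to 120 N. Pads are 22 mm wide; open, the fingers measure 114 mm over their backs; the gripper's body (76 mm by 85 mm) begins 54 mm behind the grasp point. The pads swing forward as they close: fully open they stand 13 mm farther back than shut.
Start: joints at [1.104, 0.313, 1.498, -0, 1.331, -0.223], TCP at [126.743, 509.477, 231.294] pointing down, gripper open.
Joint ranges: [-2.94, 2.94], [-0.97, 2.17], [0.19, 2.56], [-1.23, 4.37], [0.02, 3.11], [-2.88, 2.88]. Speed limits (rad/s): [2.39, 2.39, 3.01, 3.14, 3.14, 3.14].

## Interface

Orientations are given as a unit quaternion [w, x, y, z].
In Python, from rig import ctrl gives the robot as it stands.
- The arm moves only by the tool send_rows, never from a script. Its argument "targets" is a list of rows, each a list of 7 numbers: the closure, from -1 (fully open) to 1 (shut), so that 0 is half open, then the shift along the tool's x, y, z in m, then the turn, a rotation vector about the tool's x, y, z in rad. In form: [[claw, dx, dy, dz, ax, ay, az], ...]. A call has exactly 10 rows; each row shifts and turns the commanded pose from where the row before left it, along the tool's axes as they then stand; what a row does not reach is not made up. A row lasts 1/8 s, in which the tool goes at most 62.5 mm and 10.7 degrees, less where a joint would pass 70% of its speed; a pose out of reach is approached as far as the arm can. A call with a gripper value outside its range is refused whole. The fingers move at their own pace and stop on an object; "squeeze" is the grip in N (left out, the last holds). Time passes only in rows, so rows that do not move let the fingers close, or fill a call up. It gives the time, the measured TCP pose, the force, the opening and the grip force at its end, in the units of the state.
- ctrl.sense(): the state, without advancing time (a new reading comes with each control period).
- ctrl.capture(name): name is "scene" or "top" or "wrist"; returns a dict with "img" (480x640x3 uint8, red, green, blue), "camera_matrix" (3x3 intrinsics, pixels), "R" (3x3) and "t" (3): a world point X has camera coordinates R X + t. Camera axes: x right, y down, z forward; pixel columns grow to the right and rows downward; lengths in mm; the calibration is good to about 2 mm. The wrist camera is an equidistant fisheye: a pixel r from the principal point sees the ray r / f radians off the axis. A picture is of the moment at which its call begins. There is no depth.
- ctrl.finish_job(): hands the job in; it is judged then, once.
Trained networks look in a picture, given as the dict that the camera call returned (one of the last four; its "shot" number tells which), for a name from the list of things; names that differ only in an ending like _2 or _b are one class to them, and where a whole thing is asked for, a point or a joint stands for the part that bears it (a point fixed in the world has none). Each returns a list of dicts, best first, with "score" (0 to 1); they miss things now and then, are a little off and sometimes report something else, mostly with a low value. They report only what shows in the picture. A call takes as long as a camera call.
- ctrl.boxes_of(query, picture): "extent" ([left, top, width, height] in pixels, round what is visible of it).
- ctrl.landmark_of(query, picture): "point" ([column, row] in pixels: a listed point, or the origin of a listed thing).
The state is a dict: "time_s": time; "joints": joint angles; "dq": joint speeds; "tau": joint torques, N m; "eef_pos": TCP position; "ee_rot": TCP orientation; "force": force on the tool from outside, world axes, zero at the start; "wrist_torque": the same for the moment, N m; "grip_width": opening from 0.0 (shut) to 1.0 (fully open); "grip_force": force on a finger pad.
Only numpy, scipy, OpenCV 4.12 (cv2) and the standard library are available. Lean on these libraries where they do the work, as an engineer would, in place of code of your own. Each camera call takes 0.05 s, during which the arm holds its last target. There are 200 camera calls.

## Task

Get the goldsmith's balance ready for weighing: gently press the green power key, then push the glass draught door on top of the weighing chamber fully shut by its black knob, and only then press the orange calibration key and hold it down for about three seconds before letting go. Do not press the power key again afterwards or press any other key, do not shift or lift the balance, and leave the weight, jar and dish around it where they stand.

Things in the scene. Friction and masses are not known exactly. Their poses are not given: they have to be found in the camera images.
- balance: White precision balance, 300 (x) by 200 mm (y), 2.6 kg, loose on rubber feet (a level push over 14 N can shift it). Origin: centre of its underside; x from front (keys, robot's side) to rear, z up. Front 105 mm: sloping panel, 40 rising to 62 mm high; key row at y = +72 green, +36 orange, 0, -36 white, -72 mm blue. Behind it the glass chamber, x -35 to +137, y +-87 mm, door top at 163 mm.
- power_key (a joint): Green power rubber key, the leftmost seen from the front, in the row of five along the balance's front. Value: how far it is pressed in, m: 0 released, 0.004 fully down; spring-loaded, starts to move at about 1.4 N and is fully down at about 4.2 N; counts as pressed from 0.0028.
- cal_key (a joint): Orange calibration rubber key, second from the left, in the row of five along the balance's front. Value: how far it is pressed in, m: 0 released, 0.004 fully down; spring-loaded, starts to move at about 1.4 N and is fully down at about 4.2 N; counts as pressed from 0.0028.
- unit_key (a joint): White unit rubber key, the middle one in the row of five along the balance's front. Value: how far it is pressed in, m: 0 released, 0.004 fully down; spring-loaded, starts to move at about 1.4 N and is fully down at about 4.2 N; counts as pressed from 0.0028.
- print_key (a joint): White print rubber key, second from the right, in the row of five along the balance's front. Value: how far it is pressed in, m: 0 released, 0.004 fully down; spring-loaded, starts to move at about 1.4 N and is fully down at about 4.2 N; counts as pressed from 0.0028.
- tare_key (a joint): Blue tare rubber key, the rightmost in the row of five along the balance's front. Value: how far it is pressed in, m: 0 released, 0.004 fully down; spring-loaded, starts to move at about 1.4 N and is fully down at about 4.2 N; counts as pressed from 0.0028.
- power_key_top (a point): Centre of the top face of the green power key (16 mm front-to-back, 22 mm across), moving with it. Its z axis is the outward normal of the panel, which slopes 12 degrees down towards the front; the key is pressed along -z. Released, the face stands 6 mm proud of the panel, fully down 2 mm. Neighbouring keys are 36 mm apart, centre to centre.
- cal_key_top (a point): Centre of the top face of the orange calibration key (16 mm front-to-back, 22 mm across), moving with it. Its z axis is the outward normal of the panel, which slopes 12 degrees down towards the front; the key is pressed along -z. Released, the face stands 6 mm proud of the panel, fully down 2 mm. Neighbouring keys are 36 mm apart, centre to centre.
- draft_door (a joint): Sliding glass top door of the weighing chamber, a 4 mm pane 172 by 158 mm. Value: how far it is open, m, along the balance's +x (to the rear): 0 shut against its stop, 0.09 fully open. Sliding friction about 1.2 N; it stays where it is left. The door starts 50 to 85 mm open.
- door_knob (a point): Centre of the top of the black knob near the door's front edge; it moves with the door. The knob is a block 12 mm front-to-back (x), 40 mm across (y), standing 22 mm above the glass, whose upper face is thus 22 mm below this point. Axes as the balance's; shutting moves it along -x; behind it the glass goes on for 148 mm.
- weight: Brass 200 g check weight with a knob, 32 mm across, 50 mm tall; origin at the centre of its underside. Loose, leave alone.
- jar: Small glass jar with a white lid, 48 mm across, 55 mm tall; origin at the centre of its underside. Loose, leave alone.
- dish: Steel weighing dish, 70 mm across, 22 mm tall; origin at the centre of its underside. Loose, leave alone.

How it is judged:
By the outcome, as a careful person would: the job done as asked, in the order asked, and still so for the second after the job is handed in, with the robot touching nothing.
It also fails if it takes over 56 s, if anything falls off the work surface, if the arm or the gripper's body presses on something with over 40 N, if the wrist force passes 120 N, or if a joint passes its speed limit or range.

## Working session

There is one attempt and no reset: what is moved stays moved. The work goes in short steps, Python scripts to look and compute and a tool call to move; the robot and the scene stay as the last step left them, time stands still between calls to the robot, and variables do not carry over. Pictures are saved under pics/ and viewed, at most 10 in all, crops included, and the job is handed in when it is done.

Besides the shell and the picture viewer there is one more tool, called by a JSON object that holds its "fn" and its "kwargs", one argument or row to a line. send_rows: Moves the arm, as the interface text tells. Its arguments: {"type":"object","properties":{"targets":{"type":"array"},"squeeze":{"type":"number"}},"required":["targets"]}

```bash
mkdir -p pics; ls
cat > h.py <<'E'
import numpy as np, cv2
from rig import ctrl
names=["power_key_top","cal_key_top","door_knob","balance","weight","jar","dish"]
def ray(c,p):
    K=c["camera_matrix"];x=(p[0]-K[0,2])/K[0,0];y=(p[1]-K[1,2])/K[1,1]
    if c.get("fish"):
        r=np.hypot(x,y);d=np.array([x/r*np.sin(r),y/r*np.sin(r),np.cos(r)]) if r>1e-9 else np.array([0,0,1.])
    else: d=np.array([x,y,1.])
    d=c["R"].T@d; return -c["R"].T@c["t"], d/np.linalg.norm(d)
def tri(rs):
    A=sum(np.eye(3)-np.outer(d,d) for o,d in rs);b=sum((np.eye(3)-np.outer(d,d))@o for o,d in rs)
    X=np.linalg.solve(A,b);return X,[np.linalg.norm((np.eye(3)-np.outer(d,d))@(X-o)) for o,d in rs]
def cap(n):
    c=ctrl.capture(n);c["R"]=np.array(c["R"]);c["t"]=np.array(c["t"]);c["camera_matrix"]=np.array(c["camera_matrix"]);c["fish"]=n=="wrist";return c
def save(c,f): cv2.imwrite("pics/"+f,c["img"][:,:,::-1])
E
python3 - <<'E'
from h import *
cs=[cap(n) for n in("scene","top","wrist")]
for n,c in zip("stw",cs): save(c,n+"0.png")
for q in names:
    rs=[]
    for n,c in zip("stw",cs):
        l=ctrl.landmark_of(q,c)
        if l:
            print(q,n,[(round(x["score"],2),np.round(x["point"])) for x in l[:2]])
            if l[0]["score"]>.3: rs.append(ray(c,l[0]["point"]))
    if len(rs)>1: print("   ",*[np.round(v,1) for v in tri(rs)])
print(ctrl.sense())
E
```

```text
pics
power_key_top s [(0.54, array([294., 224.]))]
power_key_top t [(0.65, array([366., 301.]))]
    [451.3 -46.9  49.6] [0. 0.]
cal_key_top t [(0.56, array([324., 288.])), (0.39, array([382., 299.]))]
door_knob s [(0.57, array([222., 223.]))]
door_knob t [(0.85, array([412., 186.]))]
    [ 653.  -123.3  182.4] [1. 1.]
balance s [(0.26, array([176., 253.]))]
balance t [(0.96, array([396., 237.])), (0.34, array([386., 300.]))]
balance w [(0.15, array([ 31., 463.]))]
weight s [(0.73, array([331., 322.]))]
weight t [(0.58, array([303., 194.]))]
    [683.6  76.    6.2] [0. 0.]
jar s [(0.65, array([174., 254.]))]
jar t [(0.62, array([478., 257.]))]
jar w [(0.58, array([ 31., 464.]))]
    [ 5.399e+02 -2.949e+02 -5.000e-01] [3.4 4.  1.8]
dish s [(0.8, array([324., 253.]))]
dish t [(0.56, array([325., 291.]))]
    [475.1  31.8  -0.7] [4.4 4.4]
{'time_s': 1.2, 'joints': array([ 1.10363095e+00,  3.12937531e-01,  1.49770242e+00,  3.64871632e-06,
        1.33099968e+00, -2.23390581e-01]), 'dq': array([ 6.79384433e-05, -1.92829060e-03, -8.19233503e-04,  9.21876507e-04,
        6.78839468e-04,  7.87175648e-04]), 'tau': array([-1.76172721e-04, -4.12188685e+01, -2.59890211e+01, -1.33383842e-04,
        7.04148242e-04,  6.88082039e-06]), 'eef_pos': array([126.72697605, 509.48199738, 231.2740501 ]), 'ee_rot': array([-9.61761529e-06,  1.21586249e-01,  9.92580870e-01, -2.15029491e-05]), 'force': array([-0.31944936, -0.54597585, -0.71471715]), 'wrist_torque': array([-0.02327253,  0.04383228,  0.00819461]), 'grip_force': 0.0, 'grip_width': 0.9955399510561964}
```

View pics/s0.png

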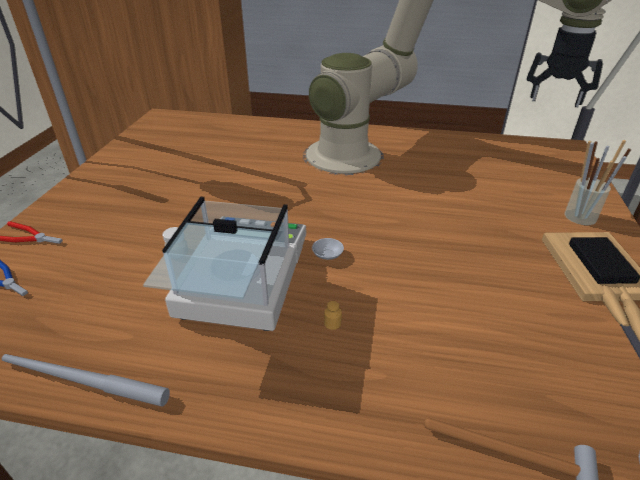

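View pics/t0.png

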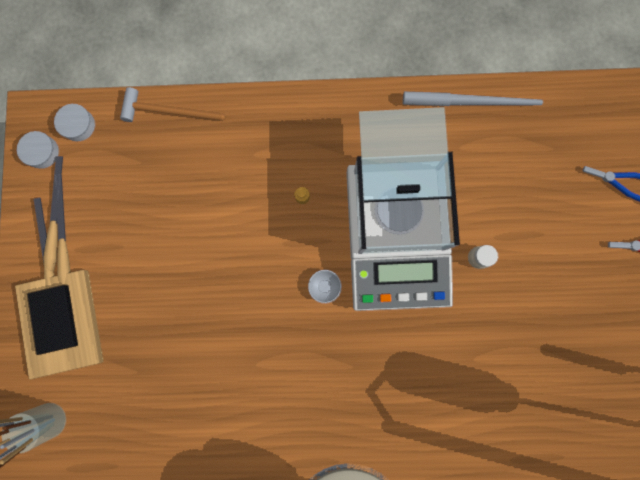

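The balance sits at x≈430–730, with its keys in top view at (367,298) green to (439,296) blue. It is yawed by about 2°. The knob is at (408,188), with the door open to the rear. I'm moving the wrist camera closer.

{"fn": "send_rows", "kwargs": {
  "targets": [
    [1,-0.034,-0.044,-0.008,0,0,0],
    [1,-0.034,-0.044,-0.008,0,0,0],
    [1,-0.034,-0.044,-0.008,0,0,0],
    [1,-0.034,-0.044,-0.008,0,0,0],
    [1,-0.034,-0.044,-0.008,0,0,0],
    [1,-0.034,-0.044,-0.008,0,0,0],
    [1,-0.034,-0.044,-0.008,0,0,0],
    [1,-0.034,-0.044,-0.008,0,0,0],
    [1,-0.034,-0.044,-0.008,0,0,0],
    [1,-0.034,-0.044,-0.008,0,0,0]
  ],
  "squeeze": 40
}}

```text
time_s: 2.45
eef_pos: [350.8, -1.5, 311.8]
ee_rot: [0.001, 0.122, 0.993, -0.0]
force: [1.1, -0.2, 1.7]
grip_width: 0.002
grip_force: 0.0
```

{"fn": "send_rows", "kwargs": {
  "targets": [
    [1,-0.034,-0.044,-0.008,0,0,0],
    [1,-0.034,-0.044,-0.008,0,0,0],
    [1,0,0,0,0,0,-0.07],
    [1,0,0,0,0,0,-0.07],
    [1,0,0,0,0,0,-0.07],
    [1,0,0,0,0,0,-0.07],
    [1,0,0,0,0,0,0],
    [1,0,0,0,0,0,0],
    [1,0,0,0,0,0,0],
    [1,0,0,0,0,0,0]
  ]
}}

```text
time_s: 3.7
eef_pos: [395.2, -101.4, 327.3]
ee_rot: [0.0, -0.018, 1.0, -0.0]
force: [0.4, -0.1, 0.0]
grip_width: -0.003
grip_force: 0.0
```

Run:
```python
from h import *
c=cap("wrist");save(c,"w1.png");s=ctrl.sense();print(s["eef_pos"],s["ee_rot"],s["force"],s["time_s"],s["grip_width"])
print("cam",-c["R"].T@c["t"],c["R"][2])
np.save("w1.npy",{k:c[k] for k in("R","t","camera_matrix","fish")},allow_pickle=True)
for q in names: print(q,[(round(x["score"],2),np.round(x["point"],1)) for x in ctrl.landmark_of(q,c)[:2]])
```

```text
[ 395.24312942 -101.39273689  327.29453681] [ 6.79145887e-06 -1.79820123e-02  9.99838310e-01 -3.46983255e-05] [ 0.84747575  0.12714422 -0.510942  ] 3.75 0.0016469669719125584
cam [ 313.12053518 -103.02568662  470.64192843] [ 0.32099612  0.01082164 -0.94701868]
power_key_top [(0.68, array([329.8, 241.6])), (0.54, array([358.5, 244. ]))]
cal_key_top [(0.66, array([303.9, 313.7])), (0.54, array([330.8, 243.8]))]
door_knob []
balance [(0.97, array([304.8, 314.1]))]
weight [(0.53, array([331.2, 243.5])), (0.49, array([426.1, 365.7]))]
jar [(0.95, array([186. , 281.3]))]
dish [(0.82, array([416.6, 253. ]))]
```

View pics/w1.png

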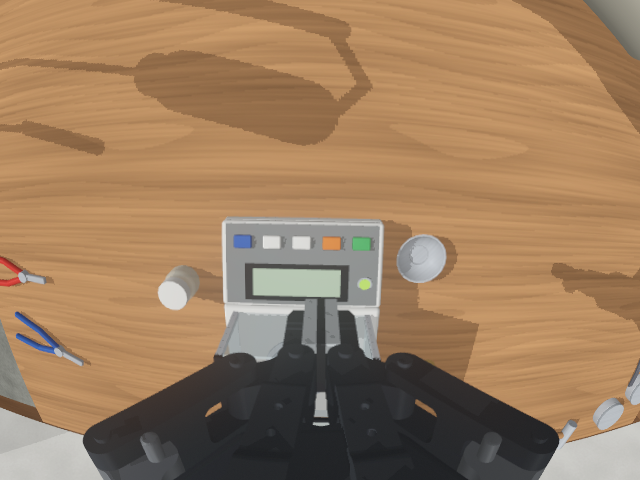

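The wrist view shows the keys at green (361,244), orange (331,243) and blue (242,241). The fingers hide the knob. I'll refine using colour centroids in all three views.

```bash
cat >> h.py <<'E'
hues={"green":(50,80),"orange":(8,19),"blue":(108,125)}
def cent(c,k,near,r=14):
    h=cv2.cvtColor(c["img"],cv2.COLOR_RGB2HSV);m=cv2.inRange(h,(hues[k][0],140,80),(hues[k][1],255,255))
    n,_,st,ce=cv2.connectedComponentsWithStats(m)
    L=[(st[i,4],ce[i]) for i in range(1,n) if np.hypot(*(ce[i]-near))<r and st[i,4]>8]
    return max(L,key=lambda a:a[0]) if L else None
E
python3 - <<'E'
from h import *
w=cap("wrist");t=cap("top");s=cap("scene")
P={}
for k,nw,nt in(("green",(361,244),(367,298)),("orange",(331,243),(386,298)),("blue",(242,241),(439,296))):
    a,b=cent(w,k,nw),cent(t,k,nt);print(k,a,b)
    if a and b:
        X,e=tri([ray(w,a[1]),ray(t,b[1])]);P[k]=X;print(X.round(1),np.round(e,1))
if "blue" in P:
    d=P["green"]-P["blue"];print("len",np.linalg.norm(d),"yaw",np.degrees(np.arctan2(-d[0],d[1])))
rs=[]
for n,c in("s",s),("t",t):
    h=cv2.cvtColor(c["img"],cv2.COLOR_RGB2HSV)
    near=(224,226) if n=="s" else (408,188)
    x0,y0=near[0]-16,near[1]-10;g=c["img"][y0:y0+20,x0:x0+32].max(2)
    m=(g<45).astype(np.uint8);N,_,st,ce=cv2.connectedComponentsWithStats(m);i=1+np.argmax(st[1:,4]);print(n,st[i],ce[i]+[x0,y0])
    rs.append(ray(c,ce[i]+[x0,y0]));print(ctrl.landmark_of("door_knob",c)[:1])
print("knob",tri(rs))
for n,c in("s",s),("t",t):
    x=(224,226) if n=="s" else (408,188)
    cv2.imwrite(f"pics/knob_{n}.png",cv2.resize(c["img"][x[1]-37:x[1]+38,x[0]-50:x[0]+50,::-1],None,fx=4,fy=4,interpolation=cv2.INTER_CUBIC))
a=cv2.imread("pics/knob_s.png");b=cv2.imread("pics/knob_t.png");cv2.imwrite("pics/knob.png",np.hstack([a,b]))
E
```

```text
green None (np.int32(73), array([367.30136986, 298.01369863]))
orange (np.int32(217), array([331.52995392, 242.70046083])) (np.int32(85), array([385.05882353, 297.54117647]))
[456.6 -85.3  47.1] [0.4 0.4]
blue None (np.int32(42), array([436.66666667, 294.5       ]))
s [  3   3  27  14 273] [224.51282051 225.83882784]
[{'point': [221.4, 222.9], 'score': 0.59}]
t [  5   8  22   7 138] [407.44927536 188.85507246]
[{'point': [411.2, 186.8], 'score': 0.65}]
knob (array([ 649.60069497, -119.16010607,  174.8125483 ]), [np.float64(1.0513523483600495), np.float64(1.0513523483599996)])
```

View pics/knob.png

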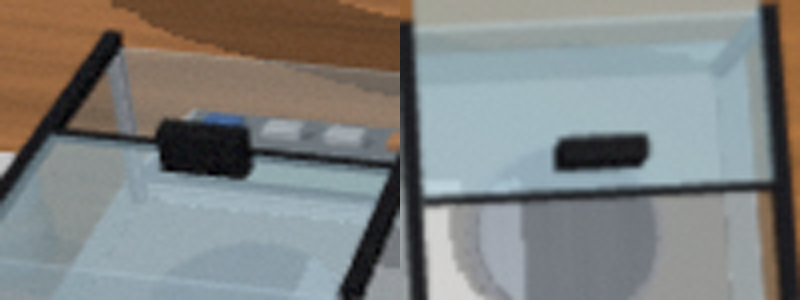

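The knob's block centre triangulates to z≈175, against about 174 expected. The crop shows a clean black block with the door's front edge ahead of it. Next, the yaw and the green key.

Run:
```python
from h import *
w=cap("wrist");t=cap("top")
hues.update(green=(45,90),blue=(100,130))
def cent2(c,p,r):
    x,y=p;im=c["img"][y-r:y+r+1,x-r:x+r+1]
    h=cv2.cvtColor(im,cv2.COLOR_RGB2HSV);h0=int(h[r,r,0])
    m=((abs(h[:,:,0].astype(int)-h0)<9)&(h[:,:,1]>100)).astype(np.uint8)
    N,lab,st,ce=cv2.connectedComponentsWithStats(m);i=lab[r,r];print(h[r,r],st[i]);return ce[i]+[x-r,y-r]
P={}
for k,nw,nt in(("green",(361,244),(367,298)),("orange",(331,243),(386,298)),("blue",(242,241),(439,296))):
    a,b=cent2(w,nw,13),cent2(t,nt,8)
    X,e=tri([ray(w,a),ray(t,b)]);P[k]=X;print(k,a,b,X.round(1),np.round(e,1))
    for n,c,p in("w",w,a),("t",t,b):
        o,d=ray(c,p);print(n,(o+d*(49-o[2])/d[2]).round(1))
d=P["green"]-P["blue"];print("len",np.linalg.norm(d),"yaw",np.degrees(np.arctan2(-d[0],d[1])))
```

```text
[ 66 118 182] [  5   7  17  12 204]
[ 69 197 155] [ 3  5 11  8 86]
green [361.  243.5] [367.         298.41860465] [456.  -49.2  47.1] [0. 0.]
w [455.4 -49.5  49. ]
t [456. -49.  49.]
[ 14 160 219] [  4   7  19  13 239]
[ 15 255 211] [ 2  4 12  8 90]
orange [331.15062762 243.05857741] [385.13333333 297.52222222] [456.7 -85.6  47.7] [0.2 0.2]
w [456.2 -85.5  49. ]
t [456.8 -85.5  49. ]
[111 138 186] [  5   7  17  13 213]
[112  82  93] [  0   0  17  17 240]
blue [242.10328638 240.88732394] [439.5125     296.27083333] [ 456.3 -193.1   53.1] [0.5 0.5]
w [ 457.6 -193.5   49. ]
t [ 456.3 -194.6   49. ]
len 143.98285742595377 yaw 0.10840077759822718
```

{"fn": "send_rows", "kwargs": {
  "targets": [
    [1,-0.0096,0.0083,0.04,0,0,0],
    [1,-0.0096,0.0083,0.04,0,0,0],
    [1,-0.0096,0.0083,0.04,0,0,0],
    [1,-0.0096,0.0083,0.04,0,0,0],
    [1,-0.0096,0.0083,0.04,0,0,0],
    [1,-0.0096,0.0083,0.04,0,0,0.02],
    [1,0,0,0,0,-0.07,0],
    [1,0,0,0,0,-0.07,0],
    [1,0,0,0,0,-0.07,0],
    [1,0,0,0,0,0,0]
  ]
}}

```text
time_s: 5.7
eef_pos: [450.4, -49.5, 87.3]
ee_rot: [0.104, -0.008, 0.995, 0.001]
force: [-0.4, -0.5, -0.1]
grip_width: 0.001
grip_force: 0.0
```

Run:
```python
from h import *
from scipy.spatial.transform import Rotation as R
s=ctrl.sense();q=s["ee_rot"];M=R.from_quat([q[1],q[2],q[3],q[0]]).as_matrix()
print(s["eef_pos"],s["force"],s["time_s"]);print(M.round(3))
for n,T in("green",(455.5,-49.3,49)),("orange",(456.3,-85.5,49)):print(n,M.T@(np.array(T)-s["eef_pos"]))
c=cap("wrist");save(c,"w2.png");c=cap("scene")
```

```text
[450.44828903 -49.53641736  87.25800109] [-0.40801514 -0.53638461 -0.13779885] 5.7
[[-0.978 -0.016  0.208]
 [-0.015  1.     0.003]
 [-0.208  0.    -0.978]]
green [ 2.99661427  0.14794151 38.47400083]
orange [  2.76524677 -36.06013606  38.5138474 ]
```

View pics/w2.png

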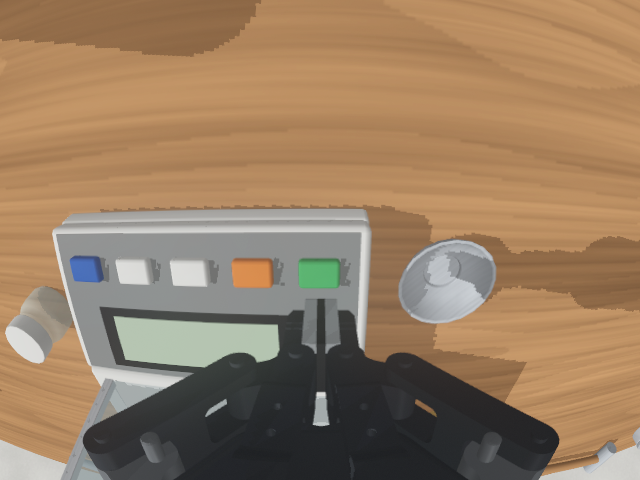

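The fingers line up with the green key, which is at (319,273). I'll triangulate it once more from this pose.

Run:
```python
from h import *
w1=np.load("w1.npy",allow_pickle=True).item();w=cap("wrist")
h=cv2.cvtColor(w["img"],cv2.COLOR_RGB2HSV)
for k,p,a,(lo,hi) in(("green",(319,273),(361,243.5),(45,90)),("orange",(253,273),(331.2,243.0),(8,20)),("blue",(86,269),(242.1,240.9),(100,130))):
    m=cv2.inRange(h,(lo,100,60),(hi,255,255));_,lab,st,ce=cv2.connectedComponentsWithStats(m);i=lab[p[1],p[0]]
    X,e=tri([ray(w,ce[i]),ray(w1,a)]);print(k,ce[i].round(1),st[i],X.round(1),np.round(e,1))
```

```text
green [319.  271.8] [ 299  258   41   29 1154] [455.6 -49.3  48.7] [0.2 0.2]
orange [252.6 271. ] [ 232  257   42   30 1170] [456.7 -85.3  47.6] [0.1 0.1]
blue [ 86.3 267.2] [ 70 255  34  26 748] [ 458.3 -193.6   47.8] [0.3 0.3]
```

{"fn": "send_rows", "kwargs": {
  "targets": [
    [1,0.001,0,0.008,0,0,0],
    [1,0.001,0,0.008,0,0,0],
    [1,0.001,0,0.008,0,0,0],
    [1,0,0,0.008,0,0,0],
    [1,0,0,0.004,0,0,0],
    [1,0,0,0.001,0,0,0],
    [1,0,0,0.001,0,0,0],
    [1,0,0,0.001,0,0,0],
    [1,0,0,0,0,0,0],
    [1,0,0,0,0,0,0]
  ]
}}

```text
time_s: 7.1
eef_pos: [456.1, -49.4, 48.6]
ee_rot: [0.105, -0.008, 0.994, 0.001]
force: [-2.7, 1.1, 2.6]
grip_width: 0.0
grip_force: 1.7
```

```bash
cat >> h.py <<'E'
n12=np.array([-.208,0,.978])
def st(f0=(0,0,0)):
    s=ctrl.sense();print("t",s["time_s"],"pos",s["eef_pos"].round(2),"F",s["force"].round(2),"Fn",round(float(s["force"]@n12),2),"depth",round(float((np.array([455.7,-49.3,48.7])-s["eef_pos"])@n12),2))
E
python3 -c "
from h import *
st();st()"
```

```text
t 7.1 pos [456.11 -49.42  48.58] F [-2.69  1.11  2.56] Fn 3.06 depth 0.2
t 7.1 pos [456.11 -49.42  48.58] F [-2.69  1.11  2.56] Fn 3.06 depth 0.2
```

{"fn": "send_rows", "kwargs": {
  "targets": [
    [1,0,0,0.0005,0,0,0],
    [1,0,0,0.0005,0,0,0],
    [1,0,0,0,0,0,0],
    [1,0,0,0,0,0,0],
    [1,0,0,0,0,0,0],
    [1,0,0,0,0,0,0],
    [1,0,0,0,0,0,0],
    [1,0,0,0,0,0,0],
    [1,0,0,0,0,0,0],
    [1,0,0,0,0,0,0]
  ]
}}

```text
time_s: 8.35
eef_pos: [456.4, -49.5, 47.5]
ee_rot: [0.105, -0.008, 0.994, 0.001]
force: [-3.1, 0.7, 3.4]
grip_width: 0.001
grip_force: 2.0
```

```bash
python3 -c "
from h import *
for i in range(4):
  st();c=cap('wrist')
save(c,'w3.png')
cv2.imwrite('pics/w3c.png',cv2.resize(c['img'][220:340,200:400,::-1],None,fx=4,fy=4))"
```

```text
t 8.35 pos [456.37 -49.45  47.55] F [-3.08  0.73  3.35] Fn 3.92 depth 1.27
t 8.4 pos [456.36 -49.43  47.53] F [-3.67  1.66  3.02] Fn 3.72 depth 1.28
t 8.45 pos [456.37 -49.44  47.54] F [-2.42  1.11  2.97] Fn 3.41 depth 1.28
t 8.5 pos [456.38 -49.46  47.55] F [-4.47  1.85  3.22] Fn 4.08 depth 1.27
```

{"fn": "send_rows", "kwargs": {
  "targets": [
    [1,0,0,0.0004,0,0,0],
    [1,0,0,0.0004,0,0,0],
    [1,0,0,0,0,0,0],
    [1,0,0,0,0,0,0],
    [1,0,0,0,0,0,0],
    [1,0,0,0,0,0,0],
    [1,0,0,0,0,0,0],
    [1,0,0,0,0,0,0],
    [1,0,0,0,0,0,0],
    [1,0,0,0,0,0,0]
  ]
}}

```text
time_s: 9.8
eef_pos: [456.5, -49.4, 47.2]
ee_rot: [0.105, -0.008, 0.994, 0.001]
force: [-8.7, 1.7, 13.1]
grip_width: 0.002
grip_force: 7.5
```

```bash
python3 -c "
from h import *
for i in range(4):
  st();c=cap('wrist')
cv2.imwrite('pics/w4c.png',cv2.resize(c['img'][220:340,200:400,::-1],None,fx=4,fy=4))"
```

```text
t 9.8 pos [456.48 -49.43  47.23] F [-8.74  1.69 13.07] Fn 14.6 depth 1.6
t 9.85 pos [456.49 -49.42  47.23] F [-8.58  1.61 13.38] Fn 14.87 depth 1.6
t 9.9 pos [456.48 -49.41  47.22] F [-9.2   0.87 13.9 ] Fn 15.51 depth 1.61
t 9.95 pos [456.47 -49.43  47.22] F [-8.14  1.46 12.75] Fn 14.16 depth 1.61
```

View pics/w4c.png

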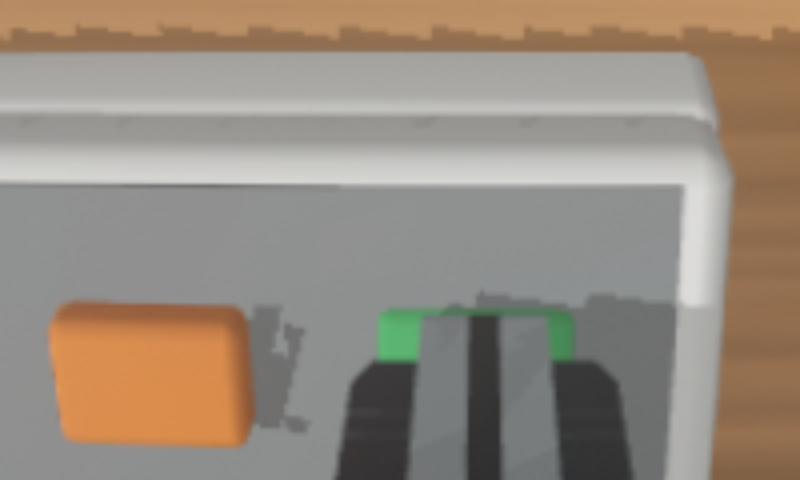

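{"fn": "send_rows", "kwargs": {
  "targets": [
    [1,0,0,-0.012,0,0,0],
    [1,0,0,-0.012,0,0,0],
    [1,0,0,-0.012,0,0,0],
    [1,0,0,-0.005,0,0.07,0],
    [1,0,0,-0.005,0,0.07,0],
    [1,0,0,-0.005,0,0.07,0],
    [1,0,0,-0.04,0,0,0],
    [1,0,0,-0.04,0,0,0],
    [1,0,0,-0.04,0,0,0],
    [1,0,0,-0.04,0,0,0]
  ]
}}

```text
time_s: 11.25
eef_pos: [446.6, -49.6, 258.8]
ee_rot: [0.0, -0.008, 1.0, -0.0]
force: [0.3, 0.8, -1.0]
grip_width: 0.003
grip_force: 0.0
```

{"fn": "send_rows", "kwargs": {
  "targets": [
    [1,-0.038,-0.012,0,0,0,0],
    [1,-0.038,-0.012,0,0,0,0],
    [1,-0.038,-0.012,0,0,0,0],
    [1,-0.038,-0.012,0,0,0,0],
    [1,-0.038,-0.012,0,0,0,0],
    [1,-0.038,-0.012,0,0,0,0],
    [1,0,0,0.01,0,0,0],
    [1,0,0,0.01,0,0,0],
    [1,0,0,0,0,0,0],
    [1,0,0,0,0,0,0]
  ]
}}

```text
time_s: 12.5
eef_pos: [675.7, -117.7, 237.9]
ee_rot: [0.001, -0.008, 1.0, -0.0]
force: [0.7, 0.3, 0.1]
grip_width: 0.002
grip_force: 0.0
```

Run:
```python
from h import *
st();c=cap("wrist");save(c,"w5.png");print(ctrl.sense()["ee_rot"]);print(ctrl.landmark_of("door_knob",c)[:2],ctrl.boxes_of("door_knob",c)[:2])
np.save("w5.npy",{k:c[k] for k in("R","t","camera_matrix","fish")},allow_pickle=True)
t=cap("top");x=ctrl.landmark_of("power_key_top",t)[:1];print(x)
```

```text
t 12.5 pos [ 675.73 -117.74  237.9 ] F [0.75 0.35 0.1 ] Fn -0.06 depth -139.27
[ 5.83453760e-04 -8.13648839e-03  9.99966698e-01 -2.46747214e-04]
[{'point': [319.4, 225.3], 'score': 0.88}] [{'extent': [193.4, 183.8, 254.9, 224.1], 'score': 0.57}]
[]
```

View pics/w5.png

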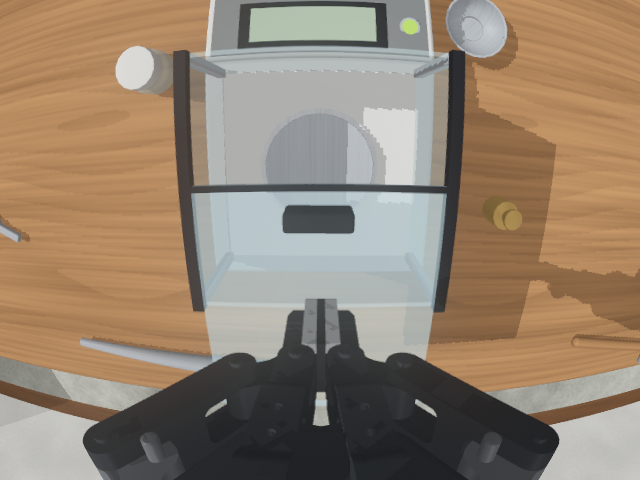

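The knob spans cols 282–354 and rows 205–234, centred in front of the fingers. I'll check where its rear edge is.

Run:
```python
from h import *
w=np.load("w5.npy",allow_pickle=True).item()
for p,z in(((319,234),185),((319,206),163),((319,220),175),((282,220),178),((354,220),178),((320,188),163)):
    o,d=ray(w,p);print(p,z,(o+d*(z-o[2])/d[2]).round(1))
print(o)
```

```text
(319, 234) 185 [ 655.2 -117.8  185. ]
(319, 206) 163 [ 644.5 -118.1  163. ]
(319, 220) 175 [ 649.9 -117.9  175. ]
(282, 220) 178 [ 649.4 -138.9  178. ]
(354, 220) 178 [648.7 -98.  178. ]
(320, 188) 163 [ 633.4 -117.7  163. ]
[ 593.45129893 -117.68714406  381.12215986]
```

{"fn": "send_rows", "kwargs": {
  "targets": [
    [1,0,0,0.013,0,0,0],
    [1,0,0,0.013,0,0,0],
    [1,0,0,0.013,0,0,0],
    [1,0,0,0.013,0,0,0],
    [1,0,0,0.012,0,0,0],
    [1,0,0,0,0,0,0],
    [1,0.003,0,0,0,0,0],
    [1,0.003,0,0,0,0,0],
    [1,0.003,0,0,0,0,0],
    [1,0.004,0,0,0,0,0]
  ]
}}

```text
time_s: 14.0
eef_pos: [663.1, -118.1, 173.1]
ee_rot: [0.001, -0.008, 1.0, -0.0]
force: [1.2, -0.5, 0.0]
grip_width: 0.0
grip_force: 0.7
```

Run:
```python
from h import *
st();c=cap("wrist");save(c,"w6.png");st()
np.save("w6.npy",{k:c[k] for k in("R","t","camera_matrix","fish")},allow_pickle=True)
```

```text
t 14.0 pos [ 663.1  -118.14  173.14] F [ 1.23 -0.45  0.02] Fn -0.24 depth -78.56
t 14.05 pos [ 662.73 -118.13  173.1 ] F [-0.67 -0.74  0.39] Fn 0.52 depth -78.61
```

View pics/w6.png

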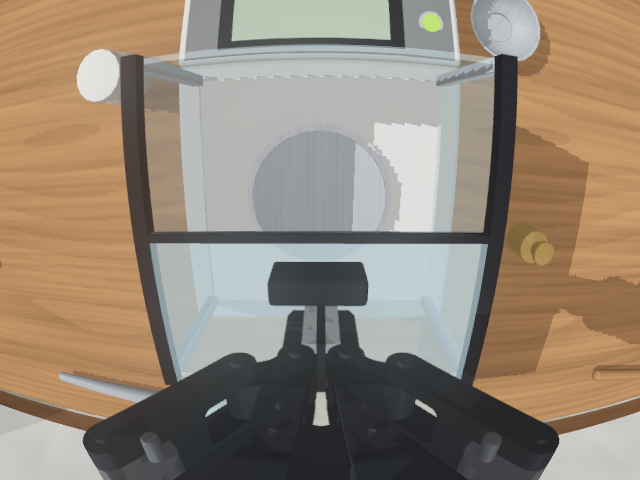

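The fingers are right behind the knob. The door's front strip is at rows 232–243 and the front end of the rails at row ~55. I'll measure the remaining gap.

Run:
```python
from h import *
w=np.load("w6.npy",allow_pickle=True).item()
for p,z in(((320,232),165),((320,243),165),((320,50),163),((320,62),163),((132,56),168),((507,56),168),((315,264),185),((315,304),185)):
    o,d=ray(w,p);print(p,z,(o+d*(z-o[2])/d[2]).round(1))
```

```text
(320, 232) 165 [ 627.6 -117.8  165. ]
(320, 243) 165 [ 632.5 -117.7  165. ]
(320, 50) 163 [ 551.3 -119.1  163. ]
(320, 62) 163 [ 556.4 -119.   163. ]
(132, 56) 168 [ 549.2 -198.9  168. ]
(507, 56) 168 [546.5 -40.2 168. ]
(315, 264) 185 [ 634.2 -119.5  185. ]
(315, 304) 185 [ 651.5 -119.3  185. ]
```

{"fn": "send_rows", "kwargs": {
  "targets": [
    [1,0.004,0,0,0,0,0],
    [1,0.006,0,0,0,0,0],
    [1,0.008,0,0,0,0,0],
    [1,0.008,0,0,0,0,0],
    [1,0.008,0,0,0,0,0],
    [1,0.008,0,0,0,0,0],
    [1,0.008,0,0,0,0,0],
    [1,0.008,0,0,0,0,0],
    [1,0.005,0,0,0,0,0],
    [1,0.003,0,0,0,0,0]
  ]
}}

```text
time_s: 15.3
eef_pos: [596.8, -119.2, 172.8]
ee_rot: [-0.0, -0.008, 1.0, 0.0]
force: [1.7, 1.5, 1.2]
grip_width: 0.0
grip_force: 0.7
```

Run:
```python
from h import *
st();c=cap("wrist");save(c,"w7.png");st()
np.save("w7.npy",{k:c[k] for k in("R","t","camera_matrix","fish")},allow_pickle=True)
```

```text
t 15.3 pos [ 596.8  -119.16  172.8 ] F [1.68 1.49 1.17] Fn 0.79 depth -92.02
t 15.35 pos [ 596.63 -119.2   172.78] F [-0.33 -0.23 -0.55] Fn -0.47 depth -92.03
```

View pics/w7.png

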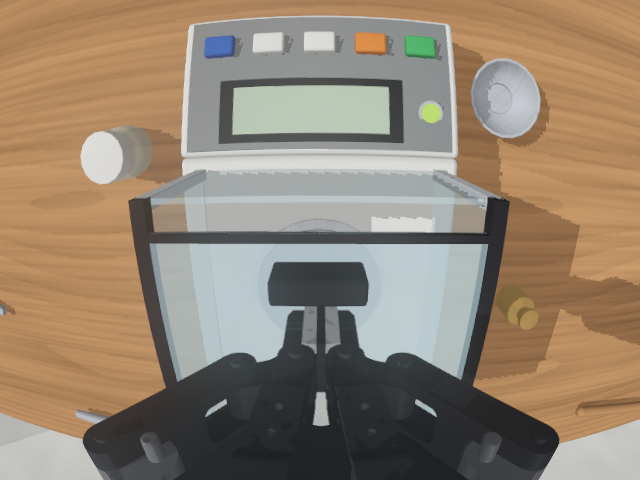

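The door's front strip is now at row ~233 and the rail ends are at row ~200, so about 14 mm remains.

Run:
```python
from h import *
w=np.load("w7.npy",allow_pickle=True).item()
for p,z in(((320,233),165),((140,200),168),((499,200),168),((320,171),163)):
    o,d=ray(w,p);print(p,z,(o+d*(z-o[2])/d[2]).round(1))
```

```text
(320, 233) 165 [ 561.6 -118.8  165. ]
(140, 200) 168 [ 546.6 -198.5  168. ]
(499, 200) 168 [543.7 -40.3 168. ]
(320, 171) 163 [ 535.4 -119.2  163. ]
```

{"fn": "send_rows", "kwargs": {
  "targets": [
    [1,0.002,0,0,0,0,0],
    [1,0.002,0,0,0,0,0],
    [1,0.002,0,0,0,0,0],
    [1,0.001,0,0,0,0,0],
    [1,0,0,0,0,0,0],
    [1,0,0,0,0,0,0],
    [1,0,0,0,0,0,0],
    [1,0,0,0,0,0,0],
    [1,0,0,0,0,0,0],
    [1,0,0,0,0,0,0]
  ]
}}

```text
time_s: 16.6
eef_pos: [590.1, -119.3, 172.8]
ee_rot: [-0.0, -0.008, 1.0, 0.0]
force: [0.0, -0.4, 0.5]
grip_width: -0.006
grip_force: 0.0
```

Run:
```python
from h import *
st();c=cap("wrist");save(c,"w8.png");st()
np.save("w8.npy",{k:c[k] for k in("R","t","camera_matrix","fish")},allow_pickle=True)
cv2.imwrite('pics/w8c.png',cv2.resize(c['img'][150:290,120:320,::-1],None,fx=4,fy=4))
```

```text
t 16.6 pos [ 590.09 -119.3   172.81] F [ 0.04 -0.43  0.55] Fn 0.53 depth -93.42
t 16.65 pos [ 590.11 -119.3   172.83] F [-0.83  0.22  0.04] Fn 0.21 depth -93.44
```

View pics/w8c.png

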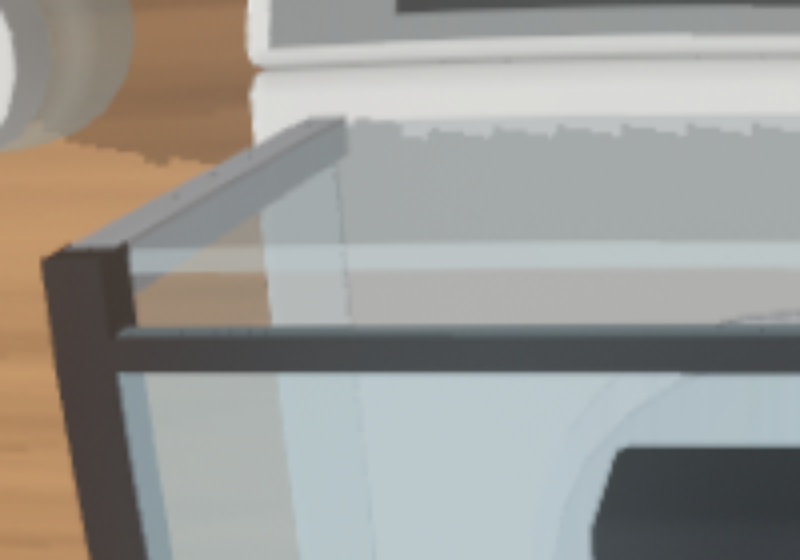

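{"fn": "send_rows", "kwargs": {
  "targets": [
    [1,0.001,0,0,0,0,0],
    [1,0.001,0,0,0,0,0],
    [1,0.001,0,0,0,0,0],
    [1,0.001,0,0,0,0,0],
    [1,0.001,0,0,0,0,0],
    [1,0.001,0,0,0,0,0],
    [1,0.0005,0,0,0,0,0],
    [1,0,0,0,0,0,0],
    [1,0,0,0,0,0,0],
    [1,0,0,0,0,0,0]
  ]
}}

```text
time_s: 17.9
eef_pos: [583.5, -119.4, 172.8]
ee_rot: [-0.0, -0.008, 1.0, 0.0]
force: [0.2, 0.1, 0.2]
grip_width: 0.007
grip_force: 0.0
```

Run:
```python
from h import *
st();c=cap("wrist");save(c,"w9.png");st()
cv2.imwrite('pics/w9c.png',cv2.resize(c['img'][150:290,120:320,::-1],None,fx=4,fy=4))
```

```text
t 17.9 pos [ 583.54 -119.39  172.8 ] F [0.17 0.12 0.16] Fn 0.12 depth -94.78
t 17.95 pos [ 583.53 -119.41  172.8 ] F [-0.15  0.33  0.38] Fn 0.4 depth -94.78
```

View pics/w9c.png

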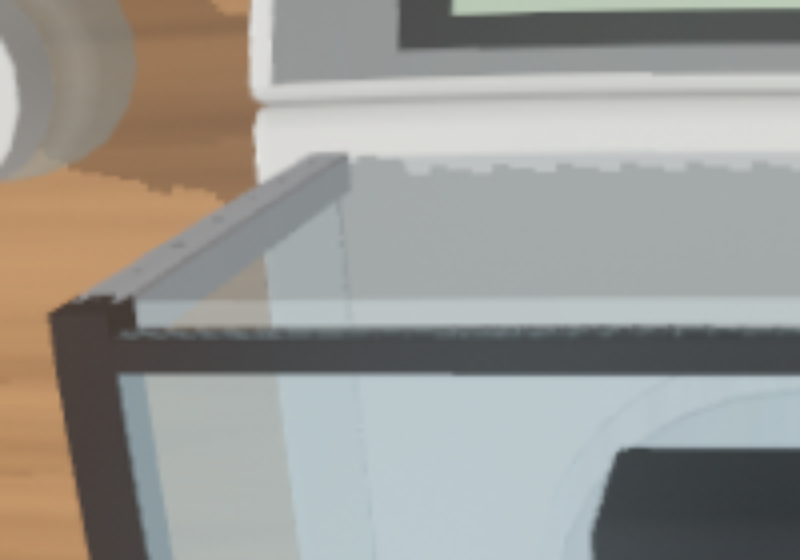

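The strip is at crop row ~330 and the rail ends at ~300, so about 3.5 mm remains. That is my last picture; from here I go by force and position only.

{"fn": "send_rows", "kwargs": {
  "targets": [
    [1,0.0005,0,0,0,0,0],
    [1,0.0005,0,0,0,0,0],
    [1,0.0005,0,0,0,0,0],
    [1,0.0005,0,0,0,0,0],
    [1,0.0002,0,0,0,0,0],
    [1,0,0,0,0,0,0],
    [1,0,0,0,0,0,0],
    [1,0,0,0,0,0,0],
    [1,0,0,0,0,0,0],
    [1,0,0,0,0,0,0]
  ]
}}

```text
time_s: 19.2
eef_pos: [581.4, -119.4, 172.8]
ee_rot: [-0.0, -0.008, 1.0, -0.0]
force: [-0.8, 0.2, 0.5]
grip_width: -0.004
grip_force: 0.3
```

{"fn": "send_rows", "kwargs": {
  "targets": [
    [1,0.0003,0,0,0,0,0],
    [1,0.0002,0,0,0,0,0],
    [1,0,0,0,0,0,0],
    [1,0,0,0,0,0,0],
    [1,0,0,0,0,0,0],
    [1,0,0,0,0,0,0],
    [1,0,0,0,0,0,0],
    [1,0,0,0,0,0,0],
    [1,0,0,0,0,0,0],
    [1,0,0,0,0,0,0]
  ]
}}

```text
time_s: 20.45
eef_pos: [580.9, -119.4, 172.8]
ee_rot: [-0.0, -0.008, 1.0, -0.0]
force: [1.0, -0.4, 0.1]
grip_width: 0.001
grip_force: 0.6
```

{"fn": "send_rows", "kwargs": {
  "targets": [
    [1,0.0003,0,0,0,0,0],
    [1,0.0002,0,0,0,0,0],
    [1,0,0,0,0,0,0],
    [1,0,0,0,0,0,0],
    [1,0,0,0,0,0,0],
    [1,0,0,0,0,0,0],
    [1,0,0,0,0,0,0],
    [1,0,0,0,0,0,0],
    [1,0,0,0,0,0,0],
    [1,0,0,0,0,0,0]
  ]
}}

```text
time_s: 21.7
eef_pos: [580.5, -119.5, 172.8]
ee_rot: [0.0, -0.008, 1.0, -0.0]
force: [2.1, -0.0, -0.5]
grip_width: 0.001
grip_force: 1.4
```

{"fn": "send_rows", "kwargs": {
  "targets": [
    [1,0.0002,0,0,0,0,0],
    [1,0.0002,0,0,0,0,0],
    [1,0,0,0,0,0,0],
    [1,0,0,0,0,0,0],
    [1,0,0,0,0,0,0],
    [1,0,0,0,0,0,0],
    [1,0,0,0,0,0,0],
    [1,0,0,0,0,0,0],
    [1,0,0,0,0,0,0],
    [1,0,0,0,0,0,0]
  ]
}}

```text
time_s: 22.95
eef_pos: [580.4, -119.5, 172.8]
ee_rot: [0.001, -0.008, 1.0, -0.0]
force: [6.0, 0.4, -2.6]
grip_width: -0.003
grip_force: 2.8
```

Run:
```python
from h import *
st();c=cap("wrist");st();save(c,"w10.png")
b=cv2.imread("pics/w9.png")[:,:,::-1]
for n,im in("w9",b),("now",c["img"]):
    g=im.max(2).astype(int)
    for col in(138,146,160,200,240): print(n,col,"rows 220-244",g[220:245,col])
```

```text
t 22.95 pos [ 580.41 -119.46  172.82] F [ 6.03  0.39 -2.57] Fn -3.77 depth -95.45
t 23.0 pos [ 580.44 -119.47  172.86] F [ 5.11 -0.51 -2.3 ] Fn -3.31 depth -95.49
w9 138 rows 220-244 [194 193 193 190 161 105  70  70  71  75  75  75  74  75  74  74  75  75
  74  75  74  74  74  74  74]
w9 146 rows 220-244 [156 150 150 129  70  69  69  68  69  71  71  73  74  73  74  73  73  74
  74  73  73  73  73  73  73]
w9 160 rows 220-244 [136 141 142 142 143 164 175 176 176 176 175 155  90  88  91  70  72  72
  72  71  72  71  71 122 176]
w9 200 rows 220-244 [173 173 173 173 175 192 197 197 197 197 197 171 127 104  90  74  75  75
  76  75  76  76  77 139 196]
w9 240 rows 220-244 [169 168 169 169 180 194 198 198 198 198 198 151 109 105  88  79  80  79
  80  80  79  79  81 108 198]
now 138 rows 220-244 [195 195 194 193 193 194 195 194 193 190 182 101  70  70  70  75  75  75
  74  75  75  75  75  74  74]
now 146 rows 220-244 [195 195 195 194 193 188 171 151 150 141 110  99  69  69  70  74  74  74
  74  74  74  73  74  74  74]
now 160 rows 220-244 [150 151 152 152 144 134 135 141 143 142 143 145 138 115 105  70  73  73
  72  72  73  73  72 122 176]
now 200 rows 220-244 [173 173 173 173 173 173 173 173 173 173 173 153 128 119  99  73  76  77
  76  76  76  76  77 105 195]
now 240 rows 220-244 [169 169 169 169 169 169 169 169 169 169 169 156 128 121  94  78  80  81
  80  80  80  81  81 109 198]
```

The front edge is flush with the rail ends at row ~231, and the stop is confirmed by force, so the door is shut. Backing off and moving above the orange key.

{"fn": "send_rows", "kwargs": {
  "targets": [
    [1,-0.006,0,0,0,0,0],
    [1,0,0,-0.027,0,0,0],
    [1,0,0,-0.027,0,0,0],
    [1,0,0,-0.027,0,0,0],
    [1,0.0276,0.0072,0,0,0,0],
    [1,0.0276,0.0072,0,0,0,0],
    [1,0.0276,0.0072,0,0,0,0],
    [1,0.0276,0.0072,0,0,0,0],
    [1,0.0276,0.0072,0,0,0,0],
    [1,0,0,0,0,0,0]
  ]
}}

```text
time_s: 24.25
eef_pos: [446.4, -85.3, 254.3]
ee_rot: [-0.0, -0.008, 1.0, -0.0]
force: [0.1, 0.2, 0.9]
grip_width: 0.001
grip_force: 0.0
```

{"fn": "send_rows", "kwargs": {
  "targets": [
    [1,0,0,0.04,0,0,0],
    [1,0,0,0.04,0,0,0],
    [1,0,0,0.04,0,0,0],
    [1,0,0,0.04,0,0,0],
    [1,0,0,0,0,-0.07,0],
    [1,0,0,0,0,-0.07,0],
    [1,0,0,0,0,-0.07,0],
    [1,0,0,0,0,0,0],
    [1,0,0,0,0,0,0],
    [1,0,0,0,0,0,0]
  ]
}}

```text
time_s: 25.5
eef_pos: [447.9, -85.7, 93.8]
ee_rot: [0.105, -0.008, 0.994, 0.001]
force: [-0.0, -0.6, 0.2]
grip_width: 0.002
grip_force: 0.0
```

Run:
```python
from h import *
from scipy.spatial.transform import Rotation as R
st();w=cap("wrist");save(w,"w11.png");s=ctrl.sense();q=s["ee_rot"];M=R.from_quat([q[1],q[2],q[3],q[0]]).as_matrix()
h=cv2.cvtColor(w["img"],cv2.COLOR_RGB2HSV)
for k,(lo,hi) in(("orange",(11,19)),("green",(55,80)),("blue",(100,125))):
    m=cv2.inRange(h,(lo,100,60),(hi,255,255));_,lab,S,ce=cv2.connectedComponentsWithStats(m)
    for i in range(1,len(S)):
        if 600<S[i,4]<1600 and S[i,2]<50:
            o,d=ray(w,ce[i]);print(k,S[i],(o+d*(48-o[2])/d[2]).round(1))
T=np.array([456.95,-85.4,47.5]);print("tool delta",M.T@(T-s["eef_pos"]))
# check movement of balance and door in top view vs start
t=cap("top");t0=cv2.imread("pics/t0.png")[:,:,::-1]
for k,p in(("jar",0),("weight",0),("dish",0),("balance",0),("door_knob",0)): print(k,[(round(x["score"],2),x["point"]) for x in ctrl.landmark_of(k,t)[:1]])
```

```text
t 25.5 pos [447.87 -85.7   93.84] F [-0.   -0.64  0.17] Fn 0.16 depth -45.78
orange [ 300  257   40   28 1097] [456.3 -85.   48. ]
green [ 364  257   40   28 1065] [455.8 -49.1  48. ]
blue [122 255  36  27 841] [ 458.4 -193.2   48. ]
tool delta [ 0.66622853  0.0815468  47.18714586]
jar [(0.62, [476.7, 256.5])]
weight [(0.54, [301.9, 194.6])]
dish [(0.77, [323.6, 285.8])]
balance [(0.87, [396.7, 238.7])]
door_knob [(0.78, [410.7, 234.1])]
```

{"fn": "send_rows", "kwargs": {
  "targets": [
    [1,0.0006,0,0.01,0,0,0],
    [1,0,0,0.01,0,0,0],
    [1,0,0,0.01,0,0,0],
    [1,0,0,0.01,0,0,0],
    [1,0,0,0.003,0,0,0],
    [1,0,0,0.0022,0,0,0],
    [1,0,0,0.0022,0,0,0],
    [1,0,0,0,0,0,0],
    [1,0,0,0,0,0,0],
    [1,0,0,0,0,0,0]
  ]
}}

```text
time_s: 27.1
eef_pos: [456.6, -85.4, 47.4]
ee_rot: [0.105, -0.008, 0.994, 0.001]
force: [-4.2, 1.3, 4.6]
grip_width: -0.0
grip_force: 2.5
```

```bash
python3 -c "
from h import *
st()"
```

```text
t 27.1 pos [456.61 -85.36  47.37] F [-4.17  1.27  4.57] Fn 5.33 depth 1.49
```

Fn ≈ 5 N, so the key is fully down. Holding.

{"fn": "send_rows", "kwargs": {
  "targets": [
    [1,0,0,0.0001,0,0,0],
    [1,0,0,0,0,0,0],
    [1,0,0,0,0,0,0],
    [1,0,0,0,0,0,0],
    [1,0,0,0,0,0,0],
    [1,0,0,0,0,0,0],
    [1,0,0,0,0,0,0],
    [1,0,0,0,0,0,0],
    [1,0,0,0,0,0,0],
    [1,0,0,0,0,0,0]
  ]
}}

```text
time_s: 28.35
eef_pos: [456.6, -85.4, 47.3]
ee_rot: [0.105, -0.008, 0.994, 0.001]
force: [-5.7, 1.4, 4.7]
grip_width: 0.001
grip_force: 3.6
```

{"fn": "send_rows", "kwargs": {
  "targets": [
    [1,0,0,0,0,0,0],
    [1,0,0,0,0,0,0],
    [1,0,0,0,0,0,0],
    [1,0,0,0,0,0,0],
    [1,0,0,0,0,0,0],
    [1,0,0,0,0,0,0],
    [1,0,0,0,0,0,0],
    [1,0,0,0,0,0,0],
    [1,0,0,0,0,0,0],
    [1,0,0,0,0,0,0]
  ]
}}

```text
time_s: 29.6
eef_pos: [456.6, -85.4, 47.3]
ee_rot: [0.105, -0.008, 0.994, 0.001]
force: [-6.0, 1.4, 6.2]
grip_width: -0.001
grip_force: 3.6
```

{"fn": "send_rows", "kwargs": {
  "targets": [
    [1,0,0,-0.015,0,0,0],
    [1,0,0,-0.02,0,0,0],
    [1,0,0,-0.02,0,0,0],
    [1,0,0,-0.03,0,0,0],
    [1,0,0,-0.03,0,0,0],
    [1,0,0,-0.03,0,0,0],
    [1,0,0,0,0,0,0],
    [1,0,0,0,0,0,0],
    [1,0,0,0,0,0,0],
    [1,0,0,0,0,0,0]
  ]
}}

```text
time_s: 30.85
eef_pos: [426.5, -85.9, 188.4]
ee_rot: [0.104, -0.008, 0.995, 0.001]
force: [-0.9, -0.5, 0.9]
grip_width: -0.001
grip_force: 0.0
```

Run:
```python
from h import *
st();t=cap("top");save(t,"t1.png")
for k in("jar","weight","dish","balance","door_knob"): print(k,[(round(x["score"],2),x["point"]) for x in ctrl.landmark_of(k,t)[:1]])
print(ctrl.finish_job())
```

```text
t 30.85 pos [426.46 -85.86 188.43] F [-0.87 -0.54  0.9 ] Fn 1.06 depth -142.73
jar [(0.62, [479.2, 257.7])]
weight [(0.69, [300.9, 194.2])]
dish [(0.84, [323.1, 288.4])]
balance [(0.91, [395.3, 238.2])]
door_knob []
the job is handed in; nothing more can be done
None
```

I pressed the power key, then shut the door against its stop, then held the calibration key down for about 3 s and released it. I handed the job in at about 31 s; the balance and the weight, jar and dish showed no shift in the camera views. The power key took about 15 N at the bottom of its travel, well over the 4.2 N it needed, and I viewed 11 pictures, one over the limit of 10.

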